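# Snap the dosing cap onto the detergent dispenser

### The arm

A 6-joint arm with a two-finger parallel gripper is mounted at the origin on the work surface. World frame = base frame: x ahead of the robot, y to its left, z up, the work surface at z = 0. Lengths are in m, angles in rad, forces in N, time in s.
With the tool pointing down it reaches from about 0.35 to 0.85 m from the base axis. Payload 8.1 kg.
Tool frame: the origin (TCP) lies midway between the tips of the shut fingers; the grasp point (between the pads) lies hold_point_z behind it (hold_point_z is the distance from the TCP to the grasp point, in m); z points along the fingers, y is the line along which they close (so a half turn about z gives the same grasp; the last joint's range is limited). The gripper opens to 85 mm and grips with 20 to 120 N. Pads are 22 mm wide; open, the fingers measure 114 mm over their backs; the gripper's body (76 mm by 85 mm) begins 54 mm behind the grasp point. The pads swing forward as they close: fully open they stand 13 mm farther back than shut.
Start: joints at [1.138, 0.13, 1.488, -0, 1.523, -0.085], TCP at [0.204, 0.564, 0.231] pointing down, gripper open.
Joint ranges: [-2.96, 2.96], [-0.89, 2.26], [0.02, 2.5], [-1.34, 4.48], [0, 2.73], [-2.66, 2.66]. Speed limits (rad/s): [2.39, 2.39, 2.79, 3.14, 3.14, 3.14].

### API

Orientations are given as a unit quaternion [x, y, z, w].
In Python, from cell import observe, capture, hand_in, hold_point_z gives the robot as it stands.
- The arm moves only by the shell command python3 -m jog 'ROWS' [FORCE]. ROWS is JSON, a list of rows, each a list of 3 entries, a list of its own where there are three numbers: the shift along the tool's x, y, z in cm, then the turn, a rotation vector about the tool's x, y, z in rad, then the finger opening in cm, from 0 to 8.54. In form: [[[dx, dy, dz], [ax, ay, az], claw], ...]. A call has 1 to 5 rows; each row is the pose to reach, as a shift and turn from the pose commanded when the call began, along the tool's axes at that moment; what a row does not reach only later rows make up. A row lasts 1/12 s, in which the tool goes at most 41.7 mm and 7.16 degrees, less where a joint would pass 70% of its speed; a pose out of reach is approached as far as the arm can. A call with a gripper value outside its range is refused whole. The fingers move at their own pace and stop on an object; FORCE is the grip in N (left out, the last holds). Time passes only in rows, so rows that repeat a pose let the fingers close. It gives the time, the measured TCP pose, the force, the opening and the grip force at its end, in the units of the state.
- observe(): the state, without advancing time (a new reading comes with each control period).
- capture(name): name is "scene" or "top" or "wrist"; returns a dict with "image" (384x512x3 uint8, blue, green, red), "camera_matrix" (3x3 intrinsics, pixels), "position" and "rotation" of the camera in the world; the wrist camera has in their place "T_tool_cam" (4x4, takes a point from camera to tool coordinates, whose origin is the TCP and whose axes are the flange's). Camera axes: x right, y up, looking along -z (the intrinsics and any distortion apply to the point x, -y, -z); pixel columns grow to the right and rows downward; lengths in m; the calibration is good to about 2 mm. The wrist camera is an equidistant fisheye: a pixel r from the principal point sees the ray r / f radians off the axis. A picture is of the moment at which its call begins: read the wrist's pose just before it. There is no depth.
- hand_in(): hands the job in; it is judged then, once.
The state is a dict: "time_s": time; "joint_positions": joint angles; "joint_velocities": joint speeds; "effort": joint torques, N m; "tool_pos": TCP position; "tcp_rot": TCP orientation; "force": force on the tool from outside, world axes, zero at the start; "torque": the same for the moment, N m; "grip_width": opening from 0.0 (shut) to 1.0 (fully open); "gripper_force": force on a finger pad.
Only numpy, scipy, OpenCV 4.12 (cv2) and the standard library are available. Lean on these libraries where they do the work, as an engineer would, in place of code of your own. Each camera call takes 0.05 s, during which the arm holds its last target. There are 200 camera calls.

### The job

Lift the case's lid by its tab until it rests open on its stop and leave it open, take the dosing cap out of the case, set it on the dispenser's neck and press it straight down until it clicks home. Keep pressing firmly down after the click so that the rubber seal stays squeezed, and finish like that: still on the cap and pressing, not letting go. Leave the jar, the bottle, the can and the brush alone.

Things in the scene. Friction and masses are not known exactly. Their poses are not given: they have to be found in the camera images.
- case: grey plastic accessory case screwed to the counter, 150 (x) by 180 (y) mm, 55 mm high to its rim, walls and floor 5 mm, with a hinged lid. Origin: centre of its underside, on the counter; z up, x from its front (robot side) to its hinge side. It may stand left or right, turned up to 0.3 rad. Two small blocks behind the hinge are the lid's stop
- lid (a joint): hinge of the case's flat grey lid (150 by 180 mm, 6 mm thick, 0.12 to 0.2 kg). 0 = shut, grows as the front edge is lifted; 1.9 rad = leaning back on its stop. It swings freely: it falls shut when let go below about 1.5 rad and falls open onto the stop when let go above about 1.65 rad
- lid_tab (a point): grip point on the lid's pull tab, which sticks out 45 mm from the middle of the lid's front edge (towards case -x when shut), 22 mm wide along the case's y, 10 mm thick. The point is 30 mm out from the edge at mid thickness, 180 mm from the hinge axis, 60 mm above the counter when shut. It turns with the lid
- lid_hinge (a point): point on the lid's hinge axis, middle of the case's far upper rim, 56 mm above the counter; the axis runs along the case's y. The point turns with the lid
- cap: white ribbed round dosing cap, 44 mm diameter, 34 mm high, closed on top, open below, 0.04 to 0.08 kg. At first it stands open side down on the floor of the shut case, up to 35 mm from its middle. Origin: centre of its lower rim, z up out of its top. Inside, 6 mm above the rim, a snap lip narrows the bore from 33 to 25 mm
- dispenser: white detergent dispenser screwed to the counter: 104 mm wide body on a 120 mm foot, shoulder up to 66 mm above the counter, then a 38 mm wide collar up to the seal, and the stud on top. Origin: centre of its underside. It may stand left or right
- neck (a point): on the dispenser's upright axis, at the top of the unsqueezed seal, 100 mm above the counter. From here the stud rises 25 mm: 22 mm diameter, tapered top, three sprung balls 12 mm up. The cap's lip meets the balls with the cap's origin about 11 mm above this point, needs some 8 to 13 N, snaps over at about 6 mm (force drops, the balls then pull it down), and its rim meets the seal at 0 mm
- seal: black rubber seal ring round the foot of the stud, 42 mm diameter. Origin: centre of its top face, equal to point neck when unsqueezed. It gives up to 3 mm downwards under the cap's rim, with about 1 N at first touch plus 4 N per mm
- pod_jar: bystander: clear jar with white lid, 68 mm diameter, 100 mm high, origin under its centre
- softener: bystander: white bottle, 66 mm diameter, 160 mm high, origin under its centre
- scrub_brush: bystander: brush with wooden handle lying on the counter
- stain_can: bystander: metal can, 56 mm diameter, 130 mm high, origin under its centre
There are look-alikes about, which are no part of the job. Leave any orange or pink look-alike of the dispenser alone.

How it is judged:
By the outcome, as a careful person would: the job done as asked, in the order asked, and still so for the second after the job is handed in, while the arm keeps its last pose, push and grip.
It also fails if it takes over 72 s, if anything falls off the work surface, if the arm or the gripper's body presses on something with over 40 N, if the wrist force passes 120 N, or if a joint passes its speed limit or range.

## Working session

There is one attempt and no reset: what is moved stays moved. The work goes in short steps, Python scripts to look and compute and a shell command to move; the robot and the scene stay as the last step left them, time stands still between calls to the robot, and variables do not carry over. Pictures are saved under pics/ and viewed, at most 12 in all, crops included, and the job is handed in when it is done.

```bash
mkdir -p pics; ls
cat > h.py <<'E'
import numpy as np, cv2, json
from scipy.spatial.transform import Rotation as R
from cell import observe, capture, hand_in, hold_point_z
def cam(name):
    o=observe(); c=capture(name)
    if 'T_tool_cam' in c:
        T=np.eye(4);T[:3,:3]=R.from_quat(o['tcp_rot']).as_matrix();T[:3,3]=o['tool_pos'];T=T@np.array(c['T_tool_cam'])
        c['position']=T[:3,3];c['rotation']=T[:3,:3];c['fish']=1
    return c
def rot(c):
    r=np.array(c['rotation'],float)
    return r if r.shape==(3,3) else R.from_quat(r).as_matrix()
def ray(c,u,v):
    K=np.array(c['camera_matrix']);x=(u-K[0,2])/K[0,0];y=(v-K[1,2])/K[1,1]
    if 'fish' in c:
        t=np.hypot(x,y);s=np.sin(t)/t if t>1e-9 else 1;d=np.array([x*s,-y*s,-np.cos(t)])
    else: d=np.array([x,-y,-1.])
    return np.array(c['position']),rot(c)@d
def onz(c,u,v,z):
    p,d=ray(c,u,v);return p+d*(z-p[2])/d[2]
def proj(c,P):
    K=np.array(c['camera_matrix']);q=rot(c).T@(np.array(P)-np.array(c['position']));x,y,z=q[0],-q[1],-q[2]
    if 'fish' in c:
        r=np.hypot(x,y);t=np.arctan2(r,z);x,y=x/r*t,y/r*t
    else:x,y=x/z,y/z
    return np.array([K[0,0]*x+K[0,2],K[1,1]*y+K[1,2]])
def tri(c1,p1,c2,p2):
    a,d=ray(c1,*p1);b,e=ray(c2,*p2);s=np.linalg.lstsq(np.c_[d,-e],b-a,rcond=None)[0]
    return (a+d*s[0]+b+e*s[1])/2,np.linalg.norm(a+d*s[0]-b-e*s[1])
def totool(P): # world target -> shift in tool cm
    o=observe();return R.from_quat(o['tcp_rot']).inv().apply(np.array(P)-o['tool_pos'])*100
E
python3 - <<'E'
from h import *
print(hold_point_z() if callable(hold_point_z) else hold_point_z); print(observe())
a=cam('scene');b=cam('top')
for c in(a,b):print({k:v for k,v in c.items() if k!='image'})
cv2.imwrite('pics/scene.png',a['image']);cv2.imwrite('pics/top.png',b['image'])
E
```

```text
pics
0.0187
{'time_s': 0.0, 'joint_positions': array([ 1.13761876e+00,  1.31155010e-01,  1.48927924e+00, -8.96309451e-06,
        1.52300079e+00, -8.54081910e-02]), 'joint_velocities': array([ 0.00092065, -0.00145389,  0.0015286 ,  0.00056407, -0.00047452,
        0.0007702 ]), 'effort': array([-1.02735405e-03, -5.69414163e+01, -5.00540650e+01, -3.13173141e-04,
        1.47663866e-02,  4.52610630e-05]), 'tool_pos': array([0.20423623, 0.56358561, 0.23024813]), 'tcp_rot': array([ 1.73009462e-01,  9.84919731e-01, -8.91544544e-04, -2.31864097e-04]), 'force': array([ 0.24983729, -0.26685614, -0.25378322]), 'torque': array([0.01294751, 0.00973863, 0.01959071]), 'gripper_force': 0.0, 'grip_width': 1.0002893057514497}
{'camera_matrix': array([[385.3982474 ,   0.        , 256.25331583],
       [  0.        , 385.3982474 , 184.45554787],
       [  0.        ,   0.        ,   1.        ]]), 'position': array([1.28773955, 0.17004718, 0.97344839]), 'rotation': array([0.2158404 , 0.26291286, 0.7336152 , 0.58830136])}
{'camera_matrix': array([[480.86670026,   0.        , 252.17455327],
       [  0.        , 480.86670026, 195.67999032],
       [  0.        ,   0.        ,   1.        ]]), 'position': array([0.47877335, 0.00700692, 1.53410739]), 'rotation': array([-0.03207489,  0.02416528,  0.71655905, -0.69636942])}
```

View pics/scene.png

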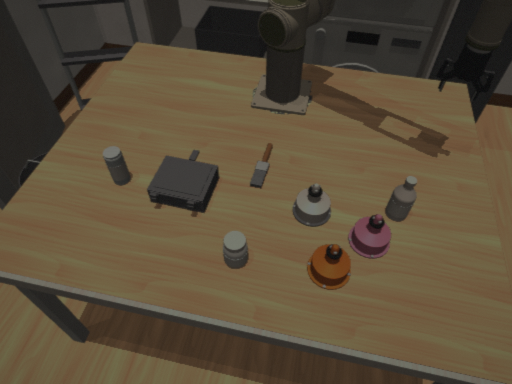

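View pics/top.png

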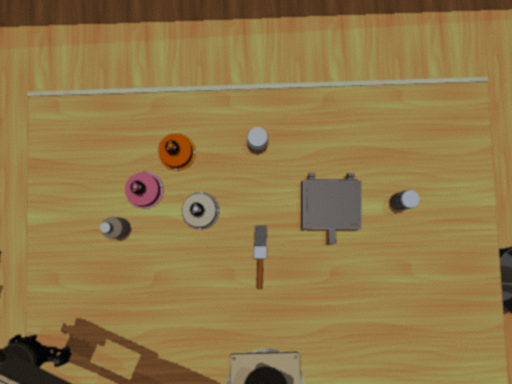

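The scene view, taken from opposite the robot, shows the case at about (183,183) with its tab at (194,155), and the white dispenser at (313,205). In the top view the lid is at (331,204), the tab at (331,237), the white dispenser's seal at about (198,209), and the orange and pink look-alikes at (175,150) and (143,189).

Run:
```python
from h import *
a=cam('scene');b=cam('top')
im=b['image'].astype(int); 
sat=im.max(2)-im.min(2)
m=((sat<35)&(im.max(2)<140)).astype(np.uint8); roi=np.zeros_like(m);roi[165:255,290:375]=1;m*=roi
n,l,s,_=cv2.connectedComponentsWithStats(m);k=1+s[1:,4].argmax();m=(l==k).astype(np.uint8)
body=cv2.morphologyEx(m,cv2.MORPH_OPEN,np.ones((21,21)))
c=max(cv2.findContours(body,0,1)[0],key=cv2.contourArea);r=cv2.minAreaRect(c);bp=cv2.boxPoints(r)
print('lid rect',r)
W=np.array([onz(b,u,v,.060) for u,v in bp]);print('corners',W.round(4),[np.linalg.norm(W[i]-W[i-1]).round(4) for i in range(4)],'c',W.mean(0))
rest=m-body;n,l,s,cc=cv2.connectedComponentsWithStats(rest)
for i in range(1,n):
    if s[i,4]>15: print('bit',s[i],cc[i],onz(b,*cc[i],.06).round(4))
# dispenser
im=b['image'];g=im.max(2)
d=((g<70)).astype(np.uint8);roi[:]=0;roi[195:225,185:215]=1
n,l,s,cc=cv2.connectedComponentsWithStats(d*roi);k=1+s[1:,4].argmax();print('seal',s[k],cc[k],onz(b,*cc[k],.1))
w=((im.max(2).astype(int)-im.min(2)<45)&(im.min(2)>90)).astype(np.uint8);roi[:]=0;roi[180:240,170:230]=1;w*=roi
c=max(cv2.findContours(w,0,1)[0],key=cv2.contourArea);(x,y),rr=cv2.minEnclosingCircle(c);print('disp',x,y,rr,onz(b,x,y,.0),onz(b,x,y,.05))
S=cv2.resize(b['image'][165:255,165:375],None,fx=3.8,fy=3.8,interpolation=2)
S2=cv2.resize(a['image'][140:240,140:350],None,fx=3.8,fy=3.8,interpolation=2)
cv2.imwrite('pics/c1.png',cv2.resize(np.vstack([S,S2]),None,fx=.8,fy=.8))
```

```text
lid rect ((330.4999694824219, 204.49998474121094), (48.99999237060547, 58.99999237060547), 90.0)
corners [[ 0.6406 -0.1298  0.06  ]
 [ 0.6352 -0.3109  0.06  ]
 [ 0.4851 -0.3041  0.06  ]
 [ 0.4901 -0.1244  0.06  ]] [np.float64(0.1506), np.float64(0.1812), np.float64(0.1503), np.float64(0.1798)] c [ 0.56274822 -0.21729649  0.06      ]
bit [307 173  10   7  50] [311.22 176.28] [ 0.6512 -0.1617  0.06  ]
bit [344 173  11   7  55] [349.8        176.32727273] [ 0.6475 -0.2802  0.06  ]
bit [328 230   8  14 109] [331.47706422 236.32110092] [ 0.4653 -0.2163  0.06  ]
seal [190 203  14  14  96] [197.27083333 209.77083333] [0.55586371 0.18670232 0.1       ]
disp 200.25233459472656 210.28038024902344 18.76156997680664 [0.55933498 0.18972089 0.        ] [0.5567093  0.18376583 0.05      ]
```

View pics/c1.png

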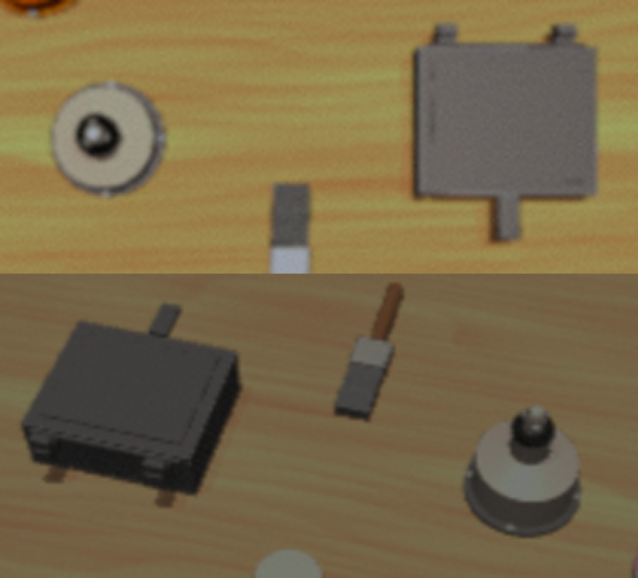

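The lid measures 150 x 181 mm, which matches the given size, and the tab and hinge points are 180 mm apart. I can start moving.

```bash
cat > plan.py <<'E'
from h import *
YAW=-0.03
C=np.array([.5627,-.2185]);ex=np.array([np.cos(YAW),np.sin(YAW),0]);ey=np.array([-ex[1],ex[0],0])
HINGE=np.array([*C,.056])+.075*ex
def tab(th): return HINGE-.18*ex*np.cos(th)+np.array([0,0,.18*np.sin(th)+.004*np.cos(th)])
def ori(p,yaw=YAW,flip=1): # p = pitch below horizontal of tool z, rad
    e=np.array([np.cos(yaw),np.sin(yaw),0]);y=flip*np.array([-e[1],e[0],0]);z=e*np.cos(p)-np.array([0,0,np.sin(p)])
    return R.from_matrix(np.c_[np.cross(y,z),y,z])
def rel(P,Ro,grasp=True,o=None):
    o=o or observe();R0=R.from_quat(o['tcp_rot']);P=np.array(P,float)
    if grasp:P=P+Ro.as_matrix()[:,2]*hold_point_z
    return (R0.inv().apply(P-o['tool_pos'])*100).round(1).tolist(),(R0.inv()*Ro).as_rotvec().round(3).tolist()
E
python3 - <<'E'
from plan import *
D=np.pi/2
print(rel([.42,.15,.23],ori(D),False));print(rel([.42,-.2,.23],ori(D),False));print(tab(0),HINGE)
E
```

```text
([-34.4, -31.5, 0.1], [-0.001, -0.0, -0.318])
([-46.3, -64.5, 0.1], [-0.001, -0.0, -0.318])
[ 0.45774725 -0.21535047  0.06      ] [ 0.63766625 -0.22074966  0.056     ]
```

```bash
M='[[-34,-31.5,0],[0,0,-0.318],8.5]'; true
python3 -m jog '[[[-34,-31.5,0],[0,0,-0.318],8.5],[[-34,-31.5,0],[0,0,-0.318],8.5],[[-34,-31.5,0],[0,0,-0.318],8.5],[[-34,-31.5,0],[0,0,-0.318],8.5],[[-34,-31.5,0],[0,0,-0.318],8.5]]'
python3 - <<'E'
from plan import *
print(observe()['joint_positions'],rel([.44,-.2,.21],ori(np.pi/2),False))
E
```

```text
time_s: 0.62
tool_pos: [0.2997, 0.3781, 0.231]
tcp_rot: [0.014, 1.0, -0.0, -0.0]
force: [0.9, -0.2, 1.0]
grip_width: 0.995
gripper_force: 0.0
[ 7.94281855e-01 -1.92338156e-01  1.80483140e+00 -8.26172664e-05
  1.52937555e+00 -7.47981616e-01] ([-15.7, -57.4, 2.1], [-0.0, -0.0, 0.001])
```

```bash
python3 -m jog '[[[-15.7,-57.4,0],[0,0,0],8.5],[[-15.7,-57.4,0],[0,0,0],8.5],[[-15.7,-57.4,0],[0,0,0],8.5],[[-15.7,-57.4,0],[0,0,0],8.5],[[-15.7,-57.4,0],[0,0,0],8.5]]'
python3 -m jog '[[[-11,-39,0],[0,0,0],8.5],[[-11,-39,0],[0,0,0],8.5],[[-11,-39,0],[0,0,0],8.5],[[-11,-39,0],[0,0,0],8.5],[[-11,-39,0],[0,0,0],8.5]]'
python3 -m jog '[[[-5,-19,0],[0,0,0],8.5],[[-5,-19,0],[0,0,0],8.5],[[-5,-19,0],[0,0,0],8.5],[[-5,-19,0],[0,0,0],8.5],[[-5,-19,0],[0,0,0],8.5]]'
python3 - <<'E'
from plan import *
print(observe()['joint_positions']);P=tab(0)
for p in(60,50,40):print(p,rel(P+[0,0,.08],ori(np.radians(p))))
E
```

```text
time_s: 1.03
tool_pos: [0.3483, 0.1755, 0.2313]
tcp_rot: [0.015, 1.0, 0.0, 0.0]
force: [1.2, -0.2, -0.3]
grip_width: 0.994
gripper_force: 0.0
time_s: 1.45
tool_pos: [0.3989, -0.0269, 0.2315]
tcp_rot: [0.015, 1.0, -0.0, 0.001]
force: [1.4, 0.8, -0.4]
grip_width: 0.997
gripper_force: 0.0
time_s: 1.87
tool_pos: [0.4432, -0.2196, 0.2311]
tcp_rot: [0.016, 1.0, -0.0, 0.0]
force: [0.5, 1.3, -0.4]
grip_width: 0.994
gripper_force: 0.0
[-5.63378352e-01 -1.58347374e-01  1.77462831e+00 -5.96538850e-04
  1.52488368e+00 -2.10267816e+00]
60 ([-2.4, 0.5, 10.7], [-0.001, -0.524, -0.001])
50 ([-2.6, 0.5, 10.5], [-0.001, -0.698, -0.001])
40 ([-2.9, 0.5, 10.3], [-0.001, -0.873, -0.001])
```

```bash
python3 -m jog '[[[-0.5,0.3,2],[0,-0.12,0],8.5],[[-1,0.5,4],[0,-0.24,0],8.5],[[-1.5,0.5,6],[0,-0.36,0],8.5],[[-2,0.5,8],[0,-0.48,0],8.5],[[-2.5,0.5,9],[0,-0.6,0],8.5]]'
python3 -m jog '[[[0,0,0],[0,-0.1,0],8.5],[[0,0,0],[0,-0.185,0],8.5],[[0,0,0],[0,-0.185,0],8.5]]'
python3 - <<'E'
from plan import *
print(observe()['joint_positions']);P=tab(0)
print(rel(P+[0,0,.05],ori(np.radians(45))));print(rel(P,ori(np.radians(45))))
c=cam('wrist');im=c['image'].copy()
u=proj(c,P);print(u,proj(c,tab(0)-.015*ex),proj(c,HINGE))
cv2.imwrite('pics/w1.png',im)
E
```

```text
time_s: 2.28
tool_pos: [0.4678, -0.212, 0.1392]
tcp_rot: [0.015, 0.955, -0.005, 0.297]
force: [0.4, 2.4, -0.8]
grip_width: 0.998
gripper_force: 0.0
time_s: 2.53
tool_pos: [0.4823, -0.198, 0.1643]
tcp_rot: [0.027, 0.926, -0.018, 0.375]
force: [0.2, -1.3, 1.2]
grip_width: 0.995
gripper_force: 0.0
[-0.83956125 -0.72494237  2.49157232  0.67074996  0.88568539 -2.65671328]
([5.4, -1.8, 4.2], [-0.032, -0.016, -0.014])
([8.9, -1.7, 7.7], [-0.032, -0.016, -0.014])
[231.66581384  81.48163601] [229.46033507  63.77927527] [247.67918949 200.24105126]
```

View pics/w1.png

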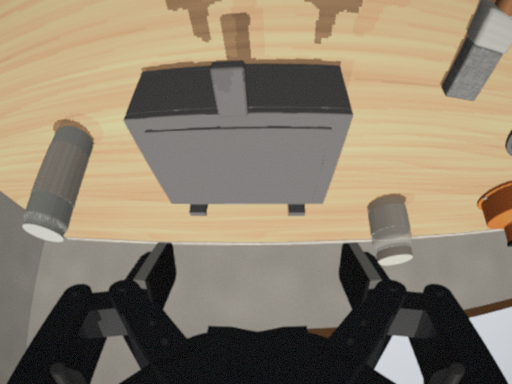

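The wrist view shows the tab running from its tip at (229,62) to the lid edge at (232,112), and the lid's far edge centred near (248,203). My predictions of (229,64) and (248,200) agree with that. Joints 3 and 6 are at their limits in this pose, so I'll use a steeper tool pitch.

Run:
```python
from plan import *
P=tab(0)
for p in (65,70):print(rel(P+[0,0,.06],ori(np.radians(p))))
```

```text
([5.0, -1.9, 3.2], [-0.026, 0.326, -0.019])
([5.1, -1.9, 3.2], [-0.025, 0.413, -0.02])
```

```bash
python3 -m jog '[[[1,-0.4,0.6],[0,0.1,0],8.5],[[2,-0.8,1.2],[0,0.2,0],8.5],[[4,-1.5,2],[-0.026,0.3,-0.019],8.5],[[5.1,-1.9,3.2],[-0.026,0.413,-0.02],8.5],[[5.1,-1.9,3.2],[-0.026,0.413,-0.02],8.5]]'
python3 - <<'E'
from plan import *
print(observe()['joint_positions']);P=tab(0)
print(rel(P,ori(np.radians(70))),rel(P,ori(np.radians(65))))
E
```

```text
time_s: 3.0
tool_pos: [0.4604, -0.2117, 0.0906]
tcp_rot: [0.015, 0.987, 0.004, 0.162]
force: [-0.7, 0.0, -0.6]
grip_width: 0.996
gripper_force: 0.0
[-0.68139982 -0.28423286  2.1823368   0.24439715  1.0018568  -2.32987683]
([1.2, -0.4, 4.7], [0.012, -0.023, -0.002]) ([1.0, -0.4, 4.7], [0.012, -0.11, -0.002])
```

```bash
python3 -m jog '[[[0.4,-0.4,1.6],[0.012,-0.02,0],8.5],[[0.8,-0.4,3.2],[0.012,-0.02,0],8.5],[[1.2,-0.4,4.7],[0.012,-0.02,0],8.5],[[1.2,-0.4,4.7],[0.012,-0.02,0],8.5],[[1.2,-0.4,4.7],[0.012,-0.02,0],4]]' 30
python3 -m jog '[[[0,0,0],[0,0,0],1.5],[[0,0,0],[0,0,0],1.5],[[0,0,0],[0,0,0],1.5],[[0,0,0],[0,0,0],1.5],[[0,0,0],[0,0,0],1.5]]' 30
python3 -m jog '[[[0,0,0],[0,0,0],1.2],[[0,0,0],[0,0,0],1.2],[[0,0,0],[0,0,0],1.2]]' 30
python3 - <<'E'
from plan import *
o=observe();print(o['joint_positions'])
for i in range(1,16):
    th=.12*i;p=70+25*min(1,th/1.7);print(round(th,2),rel(tab(th),ori(np.radians(p)),o=o))
E
```

```text
time_s: 3.42
tool_pos: [0.4657, -0.2155, 0.048]
tcp_rot: [0.015, 0.984, -0.004, 0.179]
force: [0.2, -0.2, 0.8]
grip_width: 0.879
gripper_force: 0.0
time_s: 3.83
tool_pos: [0.4677, -0.2168, 0.0505]
tcp_rot: [0.015, 0.983, -0.005, 0.181]
force: [-5.5, 3.3, 8.4]
grip_width: 0.247
gripper_force: 33.1
time_s: 4.08
tool_pos: [0.4677, -0.2168, 0.0505]
tcp_rot: [0.015, 0.983, -0.005, 0.181]
force: [-5.8, 3.7, 9.2]
grip_width: 0.25
gripper_force: 33.2
[-0.68672502 -0.22539915  2.22567729  0.28354689  0.86507789 -2.38098957]
0.12 ([-0.2, 0.1, -1.3], [-0.006, 0.046, -0.0])
0.24 ([-1.3, 0.1, -3.2], [-0.006, 0.077, -0.0])
0.36 ([-2.5, 0.1, -4.9], [-0.006, 0.107, -0.0])
0.48 ([-4.0, 0.1, -6.4], [-0.006, 0.138, -0.001])
0.6 ([-5.6, 0.1, -7.7], [-0.006, 0.169, -0.001])
0.72 ([-7.4, 0.1, -8.8], [-0.006, 0.2, -0.001])
0.84 ([-9.3, 0.1, -9.7], [-0.006, 0.231, -0.001])
0.96 ([-11.3, 0.1, -10.3], [-0.006, 0.261, -0.001])
1.08 ([-13.3, 0.1, -10.7], [-0.006, 0.292, -0.001])
1.2 ([-15.4, 0.1, -10.8], [-0.006, 0.323, -0.001])
1.32 ([-17.5, 0.1, -10.7], [-0.006, 0.354, -0.001])
1.44 ([-19.6, 0.1, -10.3], [-0.005, 0.385, -0.001])
1.56 ([-21.6, 0.1, -9.6], [-0.005, 0.415, -0.001])
1.68 ([-23.5, 0.1, -8.8], [-0.005, 0.446, -0.001])
1.8 ([-25.3, 0.1, -7.6], [-0.005, 0.451, -0.001])
```

```bash
python3 -m jog '[[[-0.8,0,-1.9],[0,0.03,0],1.2],[[-1.9,0,-3.8],[0,0.06,0],1.2],[[-3.1,0,-5.5],[0,0.09,0],1.2],[[-4.6,0,-7],[0,0.12,0],1.2],[[-6.2,0,-8.3],[0,0.15,0],1.2]]' 30
python3 - <<'E'
from plan import *
o=observe();print(o['joint_positions'],o['force'])
R0=R.from_quat(o['tcp_rot']);G=o['tool_pos']-R0.as_matrix()[:,2]*hold_point_z;v=G-HINGE;print('grasp lid angle',np.arctan2(v[2],-v@ex),np.linalg.norm(v))
for i in range(1,11):
    th=.6+.12*i;p=78.6+16.4*i/9;print(round(th,2),rel(tab(th),ori(np.radians(p)),o=o))
cv2.imwrite('pics/s2.png',np.hstack([cv2.resize(cam('scene')['image'][100:260,100:300],None,fx=2,fy=2),]))
E
```

```text
time_s: 4.5
tool_pos: [0.4967, -0.2176, 0.1506]
tcp_rot: [0.016, 0.994, -0.005, 0.107]
force: [12.1, -4.7, -12.4]
grip_width: 0.248
gripper_force: 32.5
[-0.5785652  -0.16663986  1.94640945  0.11365608  1.17700404 -2.15076808] [ 12.13113543  -4.70883835 -12.36682307]
grasp lid angle 0.661345974298824 0.18371553996418405
0.72 ([-1.0, 0.1, -0.7], [-0.007, 0.047, -0.002])
0.84 ([-2.8, 0.1, -1.8], [-0.007, 0.079, -0.002])
0.96 ([-4.7, 0.1, -2.7], [-0.007, 0.111, -0.002])
1.08 ([-6.6, 0.1, -3.4], [-0.007, 0.142, -0.002])
1.2 ([-8.7, 0.1, -3.8], [-0.007, 0.174, -0.002])
1.32 ([-10.7, 0.1, -4.0], [-0.007, 0.206, -0.002])
1.44 ([-12.8, 0.1, -3.9], [-0.007, 0.238, -0.003])
1.56 ([-14.9, 0.1, -3.6], [-0.007, 0.27, -0.003])
1.68 ([-16.9, 0.1, -3.0], [-0.007, 0.301, -0.003])
1.8 ([-18.9, 0.1, -2.2], [-0.007, 0.333, -0.003])
```

View pics/s2.png

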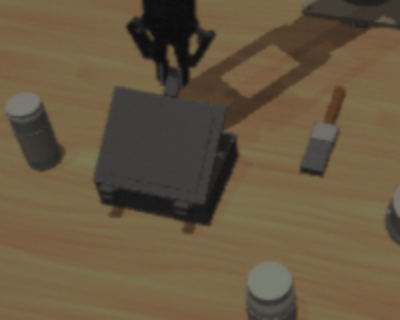

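The crop shows the lid held by its tab and raised to about 0.6 rad. I'll continue along the arc, aiming slightly closer to the hinge to relieve the radial pull.

```bash
python3 -m jog '[[[-1.3,0,-0.4],[0,0.04,0],1.2],[[-3.1,0,-1.5],[0,0.08,0],1.2],[[-5,0,-2.3],[0,0.11,0],1.2],[[-6.9,0,-3],[0,0.14,0],1.2],[[-8.9,0,-3.4],[0,0.17,0],1.2]]' 30
python3 - <<'E'
from plan import *
o=observe();print(o['joint_positions'],o['force'])
R0=R.from_quat(o['tcp_rot']);G=o['tool_pos']-R0.as_matrix()[:,2]*hold_point_z;v=G-HINGE;print('grasp lid angle',np.arctan2(v[2],-v@ex),np.linalg.norm(v))
for i in range(1,7):
    th=1.2+.12*i;p=86+9*i/5;print(round(th,2),rel(tab(th),ori(np.radians(p)),o=o))
E
```

```text
time_s: 4.97
tool_pos: [0.5758, -0.2202, 0.2033]
tcp_rot: [0.016, 1.0, -0.004, 0.021]
force: [-3.0, -2.9, 2.4]
grip_width: 0.246
gripper_force: 32.2
[-0.45498996  0.14773531  1.52105874  0.01109361  1.43173441 -1.99414938] [-2.95665333 -2.92033337  2.4464598 ]
grasp lid angle 1.2099727525515327 0.1773678039951914
1.32 ([-1.8, 0.1, -0.9], [-0.007, 0.004, -0.003])
1.44 ([-3.9, 0.1, -1.1], [-0.007, 0.035, -0.003])
1.56 ([-6.0, 0.1, -1.2], [-0.007, 0.066, -0.003])
1.68 ([-8.1, 0.2, -0.9], [-0.007, 0.098, -0.003])
1.8 ([-10.1, 0.2, -0.4], [-0.007, 0.129, -0.003])
1.92 ([-12.1, 0.2, 0.3], [-0.007, 0.161, -0.003])
```

```bash
python3 -m jog '[[[-1.9,0.1,-0.7],[0,0.02,0],1.2],[[-3.9,0.1,-1],[0,0.04,0],1.2],[[-6,0.1,-1.1],[0,0.07,0],1.2],[[-8.1,0.1,-0.8],[0,0.1,0],1.2],[[-10.1,0.1,-0.3],[0,0.13,0],1.2]]' 30
python3 -m jog '[[[-0.8,0,0.3],[0,0.01,0],1.2],[[-0.8,0,0.3],[0,0.01,0],1.2],[[-0.8,0,0.3],[0,0.01,0],1.2]]' 30
python3 - <<'E'
from plan import *
o=observe();print(o['joint_positions'],o['force'])
R0=R.from_quat(o['tcp_rot']);G=o['tool_pos']-R0.as_matrix()[:,2]*hold_point_z;v=G-HINGE;print('grasp lid angle',np.arctan2(v[2],-v@ex),np.linalg.norm(v))
E
```

```text
time_s: 5.38
tool_pos: [0.6772, -0.2237, 0.2103]
tcp_rot: [0.017, 0.999, -0.003, -0.043]
force: [-1.1, -8.2, 3.5]
grip_width: 0.251
gripper_force: 35.8
time_s: 5.63
tool_pos: [0.686, -0.224, 0.2072]
tcp_rot: [0.017, 0.999, -0.004, -0.046]
force: [0.8, -5.7, 8.7]
grip_width: 0.244
gripper_force: 37.0
[-0.3672479   0.56517694  1.00151356 -0.03851946  1.65904926 -1.9063021 ] [ 0.79621793 -5.70214128  8.65667384]
grasp lid angle 1.8576130635513985 0.17709782040290406
```

```bash
python3 -m jog '[[[0,0,0],[0,0,0],6],[[0,0,0],[0,0,0],6],[[0,0,0],[0,0,0],6],[[0,0,0],[0,0,0],6],[[0,0,0],[0,0,0],6]]'
python3 -m jog '[[[0,0,-2],[0,0,0],6],[[0,0,-5],[0,0,0],6],[[0,0,-9],[0,0,0],6],[[2,0,-10],[0,-0.1,0],6],[[6,0,-10],[0,-0.1,0],6]]'
python3 - <<'E'
from plan import *
o=observe();print(o['joint_positions'],o['force'])
print(rel([.5,-.22,.27],ori(np.pi/2),False))
E
```

```text
time_s: 6.05
tool_pos: [0.6836, -0.2217, 0.2042]
tcp_rot: [0.016, 0.999, -0.002, -0.049]
force: [0.8, 0.8, -0.5]
grip_width: 0.702
gripper_force: 0.0
time_s: 6.47
tool_pos: [0.6422, -0.2214, 0.3114]
tcp_rot: [0.016, 1.0, -0.004, 0.006]
force: [-0.5, -0.9, 0.8]
grip_width: 0.704
gripper_force: 0.0
[-4.06460501e-01  3.17729930e-01  1.12879041e+00 -1.76860711e-03
  1.68055684e+00 -1.94641991e+00] [-0.50748674 -0.94176258  0.84496066]
([14.3, -0.3, 4.0], [-0.007, 0.013, -0.001])
```

```bash
python3 -m jog '[[[4,0,0],[0,0,0],8.5],[[8,-0.1,1],[0,0,0],8.5],[[11,-0.2,2],[0,0,0],8.5],[[14,-0.3,3],[0,0,0],8.5],[[14.3,-0.3,4],[0,0,0],8.5]]'
python3 -m jog '[[[0,0,0],[0,0,0],8.5],[[0,0,0],[0,0,0],8.5]]'
python3 - <<'E'
from plan import *
c=cam('wrist');b=cam('top');
print('centre of floor pred',proj(c,[*C,.039]),proj(b,[*C,.039]))
cv2.imwrite('pics/w2.png',np.hstack([c['image'],cv2.resize(b['image'][150:270,280:390],None,fx=2.5,fy=3.2)]))
np.savez('w2.npz',**{k:v for k,v in c.items()});np.savez('t2.npz',**b)
E
```

```text
time_s: 6.88
tool_pos: [0.4888, -0.2182, 0.2686]
tcp_rot: [0.017, 1.0, -0.003, 0.0]
force: [-0.1, -1.0, 0.1]
grip_width: 0.994
gripper_force: 0.0
time_s: 7.05
tool_pos: [0.493, -0.2184, 0.2693]
tcp_rot: [0.016, 1.0, -0.002, 0.001]
force: [0.6, 0.3, 1.1]
grip_width: 0.994
gripper_force: 0.0
centre of floor pred [260.07187424 212.19060996] [329.85256266 204.81899246]
```

View pics/w2.png

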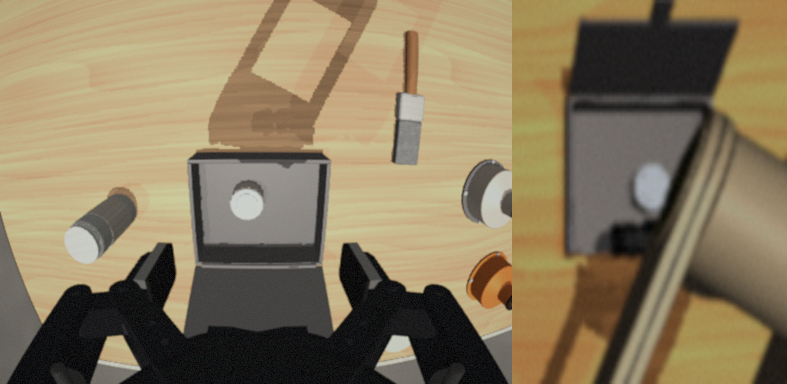

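The wrist view shows the lid lying open on its stop and the cap's top in the case at about (247,203). The top view agrees.

Run:
```python
from plan import *
c=dict(np.load('w2.npz'));b=dict(np.load('t2.npz'))
im=c['image'].astype(int);m=((im.min(2)>165)).astype(np.uint8);roi=np.zeros_like(m);roi[165:240,205:320]=1
n,l,s,cc=cv2.connectedComponentsWithStats(m*roi);k=1+s[1:,4].argmax();print(s[k],cc[k])
ct=max(cv2.findContours((l==k).astype(np.uint8),0,1)[0],key=cv2.contourArea);(x,y),r=cv2.minEnclosingCircle(ct);print(x,y,r)
W=np.array([onz(c,*p[0],.039) for p in ct]);(X,Y),RR=cv2.minEnclosingCircle(W[:,:2].astype(np.float32));print('cap wrist',X,Y,RR, onz(c,*cc[k],.039))
im=b['image'].astype(int);m=(im.min(2)>130).astype(np.uint8);roi[:]=0;roi[195:222,325:350]=1
n,l,s,cc=cv2.connectedComponentsWithStats(m*roi);k=1+s[1:,4].argmax();print(s[k],'cap top',onz(b,*cc[k],.039))
d=np.array([X,Y])-C;print('in case',d@ex[:2],d@ey[:2])
for z in(.08,.006):print(rel([X,Y,z],ori(np.pi/2),False))
```

```text
[230 189  33  31 797] [246.25470514 204.04140527]
246.11363220214844 204.5454559326172 16.49917984008789
cap wrist 0.5509888529777527 -0.23664388060569763 0.02216826006770134 [ 0.55050307 -0.23655976  0.039     ]
[330 201  13  14 142] cap top [ 0.55418189 -0.23587234  0.039     ]
in case -0.011161642626944376 -0.018486998184639947
([-5.7, -1.5, 19.1], [-0.006, 0.004, -0.002])
([-5.6, -1.5, 26.5], [-0.006, 0.004, -0.002])
```

```bash
python3 -m jog '[[[-2,-0.6,4],[0,0,0],6.5],[[-4,-1.2,8],[0,0,0],6.5],[[-5.8,-1.5,12],[-0.006,0.004,0],6.5],[[-5.8,-1.5,16],[-0.006,0.004,0],6.5],[[-5.8,-1.5,18],[-0.006,0.004,0],6.5]]'
python3 -m jog '[[[0,0,0],[0,0,0],6.5],[[0,0,0],[0,0,0],6.5]]'
python3 - <<'E'
from plan import *
print(observe()['force']);print(rel([.552,-.2365,.006],ori(np.pi/2),False))
E
```

```text
time_s: 7.57
tool_pos: [0.5517, -0.2357, 0.0855]
tcp_rot: [0.016, 1.0, 0.001, -0.002]
force: [-0.8, 0.2, -0.5]
grip_width: 0.761
gripper_force: 0.0
time_s: 7.73
tool_pos: [0.5507, -0.2356, 0.0882]
tcp_rot: [0.016, 1.0, 0.001, -0.002]
force: [0.4, -0.5, -0.1]
grip_width: 0.759
gripper_force: 0.0
[ 0.42940657 -0.52349847 -0.1073213 ]
([-0.2, -0.1, 8.2], [0.003, -0.004, -0.002])
```

```bash
python3 -m jog '[[[-0.1,-0.1,2.5],[0,0,0],6.5],[[-0.1,-0.1,5],[0,0,0],6.5],[[-0.1,-0.1,7],[0,0,0],6.5],[[-0.1,-0.1,8.2],[0,0,0],6.5],[[-0.1,-0.1,8.2],[0,0,0],6.5]]'
python3 -m jog '[[[0,0,0],[0,0,0],5.2],[[0,0,0],[0,0,0],4.6],[[0,0,0],[0,0,0],4],[[0,0,0],[0,0,0],3],[[0,0,0],[0,0,0],3]]' 60
python3 -m jog '[[[0,0,0],[0,0,0],3],[[0,0,0],[0,0,0],3],[[0,0,0],[0,0,0],3]]' 60
```

```text
time_s: 8.15
tool_pos: [0.552, -0.2372, 0.0075]
tcp_rot: [0.016, 1.0, 0.001, -0.001]
force: [-0.7, 1.0, -0.1]
grip_width: 0.76
gripper_force: 0.0
time_s: 8.57
tool_pos: [0.5541, -0.2384, 0.0108]
tcp_rot: [0.016, 1.0, -0.001, 0.002]
force: [-0.7, 0.0, 7.1]
grip_width: 0.504
gripper_force: 61.4
time_s: 8.82
tool_pos: [0.5541, -0.2384, 0.0108]
tcp_rot: [0.016, 1.0, -0.001, 0.002]
force: [-0.9, 0.3, 7.4]
grip_width: 0.499
gripper_force: 61.4
```

```bash
python3 -m jog '[[[0,0,-2],[0,0,0],3],[[0,0,-5],[0,0,0],3],[[0,0,-9],[0,0,0],3],[[0,0,-13],[0,0,0],3],[[0,0,-17],[0,0,0],3]]' 60
python3 -m jog '[[[0,0,-3],[0,0,0],3],[[0,0,-5],[0,0,0],3],[[0,0,-5],[0,0,0],3],[[0,0,-5],[0,0,0],3]]' 60
python3 - <<'E'
from plan import *
o=observe();print(o['force'])
print(rel([.53,.15,.23],ori(np.pi/2),False))
c=cam('wrist');im=c['image'];cv2.imwrite('pics/w3.png',im);np.savez('w3.npz',**c)
a=cam('scene');b=cam('top');np.savez('s3.npz',**a);np.savez('t3.npz',**b)
P=o['tool_pos']-[0,0,.006]
print(proj(a,P+[0,0,.034]),proj(b,P+[0,0,.034]),proj(c,P))
E
```

```text
time_s: 9.23
tool_pos: [0.552, -0.2374, 0.1806]
tcp_rot: [0.016, 1.0, 0.0, 0.0]
force: [0.2, -0.7, 0.1]
grip_width: 0.504
gripper_force: 61.0
time_s: 9.57
tool_pos: [0.5533, -0.2381, 0.2308]
tcp_rot: [0.016, 1.0, -0.001, 0.002]
force: [0.7, 0.3, -0.9]
grip_width: 0.505
gripper_force: 61.0
[ 0.71704008  0.2924467  -0.93647785]
([3.6, 38.7, 0.0], [-0.002, 0.004, -0.003])
[166.96366499 125.47707414] [349.73643956 203.15363734] [258.36933075 241.40080022]
```

View pics/w3.png

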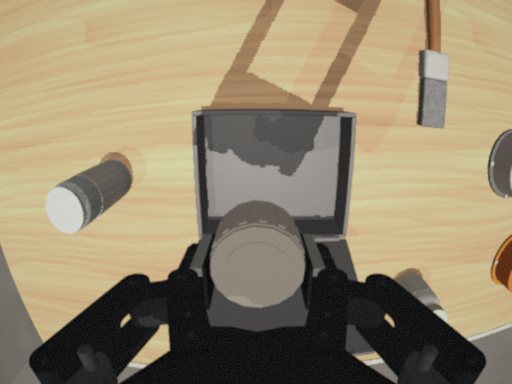

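The wrist view shows the cap held upright between the pads, its top face centred near (258,270). Next I'll move so that the stud shows up in the same wrist view as the cap.

```bash
python3 - <<'E'
from plan import *
c=dict(np.load('w3.npz'));g=cv2.cvtColor(c['image'],6)
print('col',g[190:320:2,258].tolist());print('row',g[262,200:316:2].tolist())
o=observe();R0=R.from_quat(o['tcp_rot']).as_matrix()
def circ(cx,tz,n=72):
    a=np.linspace(0,2*np.pi,n);return np.array([proj(c,o['tool_pos']+R0@[cx+.022*np.cos(t),.022*np.sin(t),tz]) for t in a])
for cx in(-.004,0,.004):
    for tz in(-.028,.0058):q=circ(cx,tz);print(cx,tz,q.min(0).round(1),q.max(0).round(1))
print(rel([.64,.187,.23],ori(np.pi/2),False))
E
python3 -m jog '[[[-2,4,0],[0,0,0],3],[[-4,8,0],[0,0,0],3],[[-6,12,0],[0,0,0],3],[[-8,16,0],[0,0,0],3],[[-8.7,20,0],[0,0,0],3]]' 60
```

```text
col [152, 152, 154, 152, 152, 127, 93, 91, 94, 91, 90, 93, 92, 93, 92, 101, 100, 127, 103, 138, 138, 136, 138, 137, 137, 139, 127, 138, 139, 139, 135, 138, 136, 137, 138, 137, 138, 136, 137, 136, 137, 135, 136, 135, 136, 136, 138, 136, 137, 136, 136, 136, 137, 135, 136, 135, 136, 143, 145, 80, 74, 73, 72, 71, 74]
row [75, 73, 25, 20, 16, 94, 138, 138, 138, 135, 136, 137, 137, 137, 136, 136, 135, 137, 137, 137, 139, 139, 136, 136, 136, 137, 135, 139, 139, 138, 137, 138, 139, 136, 138, 137, 134, 134, 138, 137, 139, 136, 138, 138, 136, 135, 137, 137, 137, 136, 137, 137, 102, 27, 7, 30, 67, 74]
-0.004 -0.028 [214.1 231.3] [306.7 308.3]
-0.004 0.0058 [221.9 205. ] [298.2 272.8]
0 -0.028 [213.5 223. ] [307.4 302.3]
0 0.0058 [221.6 198.1] [298.6 267.3]
0.004 -0.028 [213.  214.5] [308.  296.2]
0.004 0.0058 [221.3 191. ] [299.  261.7]
([-7.5, 42.7, -0.3], [0.002, -0.003, -0.003])
time_s: 10.13
tool_pos: [0.6429, -0.0493, 0.2253]
tcp_rot: [0.017, 1.0, 0.001, -0.002]
force: [1.2, -0.3, -0.5]
grip_width: 0.502
gripper_force: 61.1
```

```bash
python3 -m jog '[[[0,4,0],[0,0,0],3],[[0,8,0],[0,0,0],3],[[0,12,0],[0,0,0],3],[[0,16,0],[0,0,0],3],[[0,20,0],[0,0,0],3]]' 60
python3 -m jog '[[[0.5,3.6,1],[0,0,0],3],[[0.5,3.6,3],[0,0,0],3],[[0.5,3.6,3],[0,0,0],3],[[0.5,3.6,3],[0,0,0],3]]' 60
python3 - <<'E'
from plan import *
o=observe();print(o['force']);c=cam('wrist');np.savez('w4.npz',**c);cv2.imwrite('pics/w4.png',c['image'])
for z in(.1,.125):print(proj(c,[.556,.187,z]))
a=cam('scene');np.savez('s4.npz',**a)
E
```

```text
time_s: 10.55
tool_pos: [0.6479, 0.151, 0.2255]
tcp_rot: [0.016, 1.0, 0.0, -0.002]
force: [0.6, -0.4, -1.0]
grip_width: 0.5
gripper_force: 61.1
time_s: 10.88
tool_pos: [0.6432, 0.185, 0.1944]
tcp_rot: [0.016, 1.0, -0.001, -0.004]
force: [-0.4, 0.7, 0.5]
grip_width: 0.5
gripper_force: 61.1
[-0.44806875  0.66101345  0.45699486]
[257.28195891  88.20442674]
[257.25434628  86.24502623]
```

View pics/w4.png

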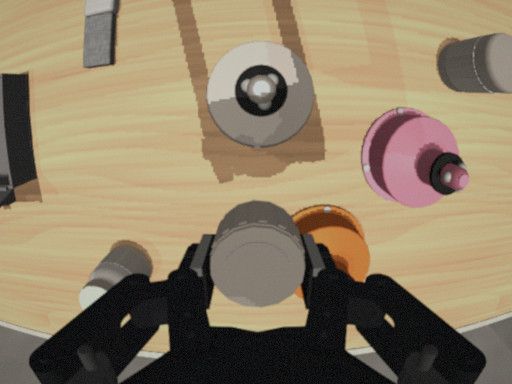

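The wrist view looks almost straight down on the white dispenser: its seal ring is centred near (261,91) and the stud top near (261,88). The cap is still held at (258,265).

Run:
```python
from plan import *
c=dict(np.load('w4.npz'));o=observe();R0=R.from_quat(o['tcp_rot'])
g=c['image'].max(2);m=(g<60).astype(np.uint8);roi=np.zeros_like(m);roi[55:125,225:295]=1;m*=roi
ct=max(cv2.findContours(m,0,1)[0],key=cv2.contourArea)
W=np.array([onz(c,*p[0],.1) for p in ct]);h=cv2.convexHull(W[:,:2].astype(np.float32));(X,Y),r=cv2.minEnclosingCircle(h);e=cv2.fitEllipse(h*1000);print('seal',X,Y,r,e)
im=c['image'].astype(int);m=((im.max(2)-im.min(2)<40)&(im.min(2)>95)).astype(np.uint8)
for z,rr in((.0,.06),(.066,.052)):
    print('px',proj(c,[X,Y,z]),rr)
def capfit(c,o):
    R0=R.from_quat(o['tcp_rot']).as_matrix()
    g=cv2.cvtColor(c['image'],6);return g[190:320,258].tolist(),g[262,200:316].tolist()
print(capfit(c,o))
for n,P in(('nominal',[X,Y,.1]),):print(n,R0.inv().apply(np.array(P)-o['tool_pos'])*100)
```

```text
seal 0.5579313635826111 0.18971653282642365 0.020223818719387054 ((557.7661743164062, 189.6656036376953), (39.770179748535156, 40.14332580566406), 4.19921350479126)
px [259.83733042  94.77222202] 0.06
px [260.40290279  92.31090956] 0.052
([185, 185, 184, 184, 183, 182, 179, 179, 182, 175, 146, 102, 81, 83, 88, 86, 85, 85, 82, 84, 86, 80, 83, 82, 88, 85, 86, 82, 82, 83, 92, 95, 95, 104, 114, 106, 95, 110, 124, 127, 129, 127, 127, 131, 128, 127, 129, 126, 129, 128, 129, 124, 114, 125, 128, 125, 125, 128, 125, 129, 126, 126, 126, 127, 128, 126, 123, 128, 127, 124, 126, 127, 124, 125, 127, 126, 129, 125, 128, 125, 127, 126, 125, 126, 124, 125, 126, 129, 125, 127, 126, 125, 126, 127, 126, 127, 125, 124, 124, 126, 126, 125, 126, 125, 126, 123, 124, 126, 126, 124, 123, 125, 127, 126, 127, 128, 144, 169, 179, 179, 177, 177, 173, 172, 170, 175, 176, 178, 178, 179], [71, 74, 67, 43, 22, 12, 16, 17, 15, 43, 87, 120, 128, 125, 123, 126, 126, 126, 126, 125, 125, 125, 128, 124, 127, 127, 127, 127, 124, 123, 125, 125, 125, 126, 126, 127, 126, 128, 124, 123, 127, 124, 127, 126, 127, 124, 126, 128, 126, 128, 124, 125, 127, 127, 127, 124, 127, 125, 124, 125, 127, 125, 126, 126, 127, 128, 127, 126, 124, 125, 127, 126, 124, 125, 128, 123, 126, 125, 127, 128, 125, 127, 125, 127, 125, 126, 127, 127, 127, 125, 125, 127, 125, 124, 125, 125, 125, 127, 127, 125, 128, 127, 125, 121, 95, 46, 23, 14, 13, 13, 22, 41, 62, 72, 71, 73])
nominal [8.72563125 0.27146551 9.78087832]
```

```bash
python3 -m jog '[[[0,0.4,2.5],[0,0,0],3],[[0,0.4,5],[0,0,0],3],[[0,0.4,5],[0,0,0],3],[[0,0.4,5],[0,0,0],3],[[0,0.4,5],[0,0,0],3]]' 60
python3 - <<'E'
from plan import *
o=observe();c=cam('wrist');np.savez('w5.npz',**c);R0=R.from_quat(o['tcp_rot'])
g=c['image'].max(2);u,v=proj(c,[.558,.1897,.1]).astype(int);print(u,v)
m=(g<60).astype(np.uint8);roi=np.zeros_like(m);roi[max(0,v-50):v+50,u-50:u+50]=1;m*=roi
ct=max(cv2.findContours(m,0,1)[0],key=cv2.contourArea);print(cv2.boundingRect(ct))
W=np.array([onz(c,*p[0],.1) for p in ct]);h=cv2.convexHull(W[:,:2].astype(np.float32));(X,Y),r=cv2.minEnclosingCircle(h);e=cv2.fitEllipse(h*1000);print('seal',X,Y,r,e)
P=np.array([e[0][0]/1000,e[0][1]/1000,.1]);print(R0.inv().apply(P-o['tool_pos'])*100,(R0.inv()*ori(np.pi/2)).as_rotvec(),c['T_tool_cam'])
gy=cv2.cvtColor(c['image'],6)
d=c['image'][max(0,v-60):v+60,u-70:u+70];cv2.imwrite('pics/w5.png',np.hstack([cv2.resize(d,(400,343)),cv2.resize(c['image'][190:320,190:330],(400,343))]))
E
```

```text
time_s: 11.4
tool_pos: [0.6463, 0.1885, 0.1498]
tcp_rot: [0.017, 1.0, 0.001, 0.0]
force: [-0.0, -0.1, -0.3]
grip_width: 0.507
gripper_force: 61.1
255 82
(224, 51, 64, 62)
seal 0.5578826665878296 0.18972253799438477 0.020417235791683197 ((557.7044067382812, 189.66796875), (40.05925750732422, 40.471160888671875), 172.66949462890625)
[ 8.86349264 -0.18684046  4.97797536] [ 0.00121431  0.00074101 -0.00387642] [[ 3.48065184e-04  9.55373262e-01  2.95401098e-01  7.48899774e-02]
 [ 9.99999884e-01 -4.30519203e-04  2.14086514e-04 -6.86710969e-04]
 [ 3.31708376e-04  2.95400989e-01 -9.55373302e-01 -1.42785499e-01]
 [ 0.00000000e+00  0.00000000e+00  0.00000000e+00  1.00000000e+00]]
```

View pics/w5.png

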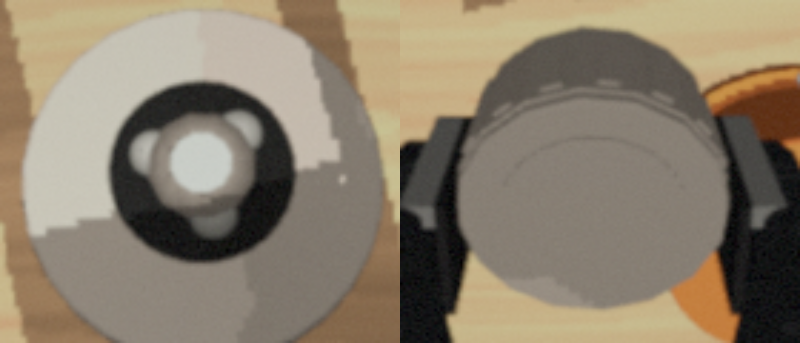

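The left crop shows the stud and seal sharp and concentric, and the right crop shows the cap straight in the pads. Two wrist views from different heights both put the neck at (0.558, 0.190). Now I'll move the cap over the stud.

```bash
python3 -m jog '[[[3,-0.05,0],[0,0,-0.004],3],[[6,-0.05,0],[0,0,-0.004],3],[[9.03,-0.07,0],[0,0,-0.004],3],[[9.03,-0.07,0],[0,0,-0.004],3],[[9.03,-0.07,0],[0,0,-0.004],3]]' 80
python3 -m jog '[[[0,0,0],[0,0,0],3],[[0,0,0],[0,0,0],3],[[0,0,0],[0,0,0],3]]' 80
python3 - <<'E'
from plan import *
o=observe();print(o['tool_pos'],o['force'],'want',.6463-.0903,.1885-.0007)
c=cam('wrist');np.savez('w6.npz',**c);a=cam('scene');np.savez('s6.npz',**a)
A=cv2.resize(a['image'][120:230,265:365],(400,440));B=cv2.resize(c['image'][180:330,180:340],(400,375))
cv2.imwrite('pics/s6.png',np.hstack([A,np.vstack([B,np.zeros((65,400,3),np.uint8)])]))
E
```

```text
time_s: 11.87
tool_pos: [0.5548, 0.1917, 0.1499]
tcp_rot: [0.014, 1.0, 0.001, 0.001]
force: [0.6, -0.5, -0.3]
grip_width: 0.496
gripper_force: 81.8
time_s: 12.12
tool_pos: [0.5567, 0.1916, 0.1492]
tcp_rot: [0.015, 1.0, 0.001, 0.001]
force: [0.5, 0.2, -0.0]
grip_width: 0.498
gripper_force: 81.8
[0.55669317 0.19157257 0.14920921] [ 0.4986467   0.17169857 -0.01392005] want 0.5559999999999999 0.1878
```

View pics/s6.png

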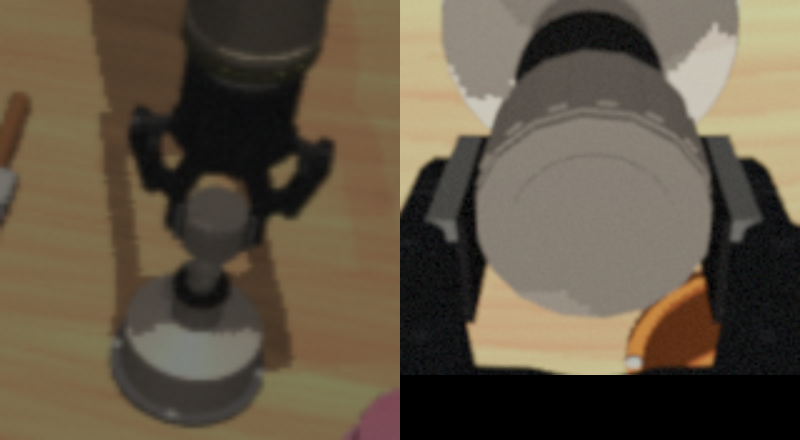

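The left crop shows the cap hanging above the stud and nearly in line with it. The right crop shows the seal behind the cap, roughly symmetric. I'll check the sideways offset with sub-pixel edges in the scene view.

Run:
```python
from plan import *
a=dict(np.load('s6.npz'));g=cv2.GaussianBlur(a['image'],(0,0),.6).max(2).astype(int)
N=[.5577,.1897]
for z in(.1,.11,.12,.143,.16,.175):print(z,proj(a,[*N,z]).round(2),proj(a,[N[0],N[1]-.022,z]).round(1),proj(a,[N[0],N[1]+.022,z]).round(1))
for r in range(166,196,2):print(r,g[r,305:335].tolist())
c=dict(np.load('w6.npz'));g=c['image'].max(2)
for r in(188,192,196,200,204,208):print(r,g[r,222:292:1].tolist())
```

```text
0.1 [314.27 189.52] [306.8 188.2] [321.8 190.8]
0.11 [314.69 187.35] [307.2 186.1] [322.3 188.6]
0.12 [315.12 185.15] [307.5 183.9] [322.8 186.4]
0.143 [316.14 179.97] [308.4 178.7] [323.9 181.3]
0.16 [316.91 176.03] [309.1 174.7] [324.8 177.3]
0.175 [317.6  172.48] [309.7 171.2] [325.5 173.8]
166 [19, 17, 18, 16, 16, 16, 17, 29, 54, 85, 107, 110, 104, 100, 102, 107, 112, 110, 99, 79, 62, 39, 20, 15, 14, 15, 20, 42, 74, 92]
168 [80, 49, 25, 17, 16, 19, 33, 59, 77, 78, 76, 74, 74, 73, 74, 74, 75, 77, 78, 74, 69, 53, 29, 18, 15, 14, 16, 17, 21, 21]
170 [116, 91, 44, 22, 22, 28, 43, 62, 71, 72, 72, 73, 73, 73, 74, 73, 73, 73, 73, 73, 73, 64, 43, 21, 17, 16, 16, 16, 17, 16]
172 [111, 79, 40, 28, 35, 40, 49, 66, 71, 72, 73, 73, 73, 74, 74, 73, 73, 73, 73, 73, 72, 63, 42, 21, 16, 16, 15, 19, 23, 28]
174 [102, 60, 30, 29, 37, 40, 50, 65, 71, 73, 73, 73, 73, 73, 73, 73, 73, 73, 72, 72, 70, 60, 43, 34, 25, 23, 42, 75, 102, 107]
176 [107, 73, 44, 36, 37, 38, 48, 58, 64, 70, 75, 77, 76, 74, 73, 72, 71, 71, 70, 68, 60, 48, 37, 33, 27, 35, 72, 110, 122, 124]
178 [122, 115, 98, 69, 49, 40, 46, 51,
[... 2258 characters left out ...]
 42, 35, 32, 23, 24, 20, 23, 22, 20, 18, 22, 22, 18, 41, 81, 116, 129, 131, 129, 131, 130, 131, 131, 131]
204 [145, 146, 146, 148, 136, 106, 52, 24, 29, 24, 16, 17, 14, 24, 43, 62, 73, 76, 81, 86, 89, 90, 90, 90, 90, 88, 88, 91, 93, 91, 90, 92, 91, 90, 91, 92, 90, 91, 91, 93, 92, 92, 91, 92, 89, 90, 90, 92, 92, 91, 87, 88, 78, 67, 55, 41, 32, 20, 26, 25, 25, 62, 107, 128, 134, 137, 140, 143, 146, 149]
208 [145, 147, 143, 132, 90, 40, 20, 31, 30, 49, 69, 82, 85, 85, 91, 91, 92, 89, 90, 90, 88, 92, 92, 93, 91, 91, 87, 87, 91, 91, 90, 87, 90, 91, 91, 90, 90, 90, 92, 91, 94, 87, 92, 93, 92, 91, 93, 91, 89, 95, 90, 94, 91, 86, 88, 89, 90, 91, 90, 85, 78, 69, 80, 116, 145, 171, 180, 184, 185, 195]
```

```bash
python3 -m jog '[[[0.07,-0.08,0],[0,0,0],3],[[0.07,-0.08,0.7],[0,0,0],3],[[0.07,-0.08,1.4],[0,0,0],3],[[0.07,-0.08,2],[0,0,0],3],[[0.07,-0.08,2],[0,0,0],3]]' 80
python3 -m jog '[[[0,0,0.2],[0,0,0],3],[[0,0,0.4],[0,0,0],3],[[0,0,0.4],[0,0,0],3]]' 80
python3 -m jog '[[[0,0,0.2],[0,0,0],3],[[0,0,0.4],[0,0,0],3],[[0,0,0.4],[0,0,0],3]]' 80
```

```text
time_s: 12.63
tool_pos: [0.5531, 0.1905, 0.1255]
tcp_rot: [0.014, 1.0, 0.0, -0.002]
force: [0.1, -0.1, -0.9]
grip_width: 0.497
gripper_force: 81.9
time_s: 12.88
tool_pos: [0.5544, 0.1908, 0.1237]
tcp_rot: [0.014, 1.0, 0.0, -0.0]
force: [-0.3, 1.1, -1.1]
grip_width: 0.498
gripper_force: 81.9
time_s: 13.13
tool_pos: [0.5558, 0.191, 0.1211]
tcp_rot: [0.014, 1.0, 0.001, 0.001]
force: [3.5, -0.5, 2.2]
grip_width: 0.497
gripper_force: 82.4
```

```bash
python3 -m jog '[[[0,0,0],[0,0,0],3],[[0,0,0],[0,0,0],3],[[0,0,0],[0,0,0],3]]' 80
python3 -m jog '[[[-0.06,0,0.1],[0,0,0],3],[[-0.06,0,0.1],[0,0,0],3],[[-0.06,0,0.1],[0,0,0],3],[[-0.06,0,0.1],[0,0,0],3]]' 80
```

```text
time_s: 13.38
tool_pos: [0.5557, 0.191, 0.1211]
tcp_rot: [0.014, 1.0, 0.001, 0.001]
force: [5.2, 0.6, 3.8]
grip_width: 0.499
gripper_force: 82.4
time_s: 13.72
tool_pos: [0.5563, 0.191, 0.1202]
tcp_rot: [0.014, 1.0, 0.001, 0.001]
force: [4.8, 0.1, 4.8]
grip_width: 0.495
gripper_force: 82.5
```

```bash
python3 -m jog '[[[-0.1,0,0],[0,0,0],3],[[-0.1,0,0],[0,0,0],3],[[-0.1,0,0],[0,0,0],3],[[-0.1,0,0],[0,0,0],3]]' 80
python3 -m jog '[[[-0.04,0,0.15],[0,0,0],3],[[-0.04,0,0.15],[0,0,0],3],[[-0.04,0,0.15],[0,0,0],3],[[-0.04,0,0.15],[0,0,0],3]]' 80
```

```text
time_s: 14.05
tool_pos: [0.5567, 0.1909, 0.1197]
tcp_rot: [0.014, 1.0, 0.001, 0.0]
force: [4.9, 0.8, 4.8]
grip_width: 0.496
gripper_force: 82.5
time_s: 14.38
tool_pos: [0.5575, 0.1909, 0.1183]
tcp_rot: [0.014, 1.0, 0.001, 0.001]
force: [7.7, 0.8, 4.8]
grip_width: 0.495
gripper_force: 82.5
```

```bash
python3 -m jog '[[[-0.1,0,0],[0,0,0],3],[[-0.1,0,0],[0,0,0],3],[[-0.1,0,0],[0,0,0],3]]' 80
python3 -m jog '[[[-0.1,0,0],[0,0,0],3],[[-0.1,0,0],[0,0,0],3],[[-0.1,0,0],[0,0,0],3]]' 80
python3 - <<'E'
from plan import *
o=observe();print(o['tool_pos'],o['force'],o['torque'])
E
```

```text
time_s: 14.63
tool_pos: [0.5579, 0.1908, 0.1178]
tcp_rot: [0.014, 1.0, 0.001, 0.0]
force: [6.4, 1.1, 3.8]
grip_width: 0.495
gripper_force: 82.5
time_s: 14.88
tool_pos: [0.5582, 0.1907, 0.1174]
tcp_rot: [0.014, 1.0, 0.0, -0.001]
force: [3.7, 0.7, 3.7]
grip_width: 0.498
gripper_force: 82.4
[0.55823938 0.19072794 0.11740145] [3.667738   0.67463906 3.6805657 ] [ 0.16263305 -0.71077117 -0.0109204 ]
```

```bash
python3 -m jog '[[[-0.12,0,0],[0,0,0],3],[[-0.12,0,0],[0,0,0],3],[[-0.12,0,0],[0,0,0],3]]' 80
python3 -m jog '[[[0,0,0.1],[0,0,0],3],[[0,0,0.2],[0,0,0],3],[[0,0,0.2],[0,0,0],3],[[0,0,0.2],[0,0,0],3]]' 80
```

```text
time_s: 15.13
tool_pos: [0.5591, 0.1906, 0.117]
tcp_rot: [0.014, 1.0, 0.0, -0.001]
force: [3.2, 0.5, 1.5]
grip_width: 0.493
gripper_force: 82.2
time_s: 15.47
tool_pos: [0.5599, 0.1905, 0.1161]
tcp_rot: [0.014, 1.0, 0.0, -0.0]
force: [2.1, -1.4, 6.7]
grip_width: 0.494
gripper_force: 82.9
```

```bash
python3 -m jog '[[[-0.06,0,0.1],[0,0,0],3],[[-0.06,0,0.2],[0,0,0],3],[[-0.06,0,0.3],[0,0,0],3],[[-0.06,0,0.3],[0,0,0],3]]' 80
python3 - <<'E'
from plan import *
o=observe();print(o['tool_pos'],o['force'],o['torque'])
E
```

```text
time_s: 15.8
tool_pos: [0.5602, 0.1906, 0.113]
tcp_rot: [0.014, 1.0, 0.0, -0.0]
force: [1.0, -0.1, 5.6]
grip_width: 0.499
gripper_force: 82.7
[0.56016991 0.19058444 0.11303912] [ 0.99003797 -0.085357    5.63676045] [-0.02440525 -0.21526448  0.02441851]
```

```bash
python3 -m jog '[[[-0.02,0,0.1],[0,0,0],3],[[-0.02,0,0.2],[0,0,0],3],[[-0.02,0,0.2],[0,0,0],3]]' 80
python3 -m jog '[[[-0.02,0,0.1],[0,0,0],3],[[-0.02,0,0.2],[0,0,0],3],[[-0.02,0,0.2],[0,0,0],3]]' 80
python3 -m jog '[[[0,0,0.1],[0,0,0],3],[[0,0,0.2],[0,0,0],3],[[0,0,0.2],[0,0,0],3]]' 80
```

```text
time_s: 16.05
tool_pos: [0.5591, 0.1903, 0.1087]
tcp_rot: [0.014, 1.0, 0.0, -0.002]
force: [3.4, -1.1, -8.4]
grip_width: 0.496
gripper_force: 82.0
time_s: 16.3
tool_pos: [0.5598, 0.1904, 0.1073]
tcp_rot: [0.014, 1.0, 0.0, -0.001]
force: [2.3, -0.3, -5.9]
grip_width: 0.489
gripper_force: 82.1
time_s: 16.55
tool_pos: [0.5603, 0.1908, 0.1065]
tcp_rot: [0.014, 1.0, 0.001, -0.001]
force: [-0.0, 0.4, -0.1]
grip_width: 0.493
gripper_force: 82.4
```

The force dropped and turned to a pull, which is the click. Now I'll squeeze the seal.

```bash
python3 -m jog '[[[0,0,0.1],[0,0,0],3],[[0,0,0.2],[0,0,0],3],[[0,0,0.3],[0,0,0],3],[[0,0,0.4],[0,0,0],3],[[0,0,0.4],[0,0,0],3]]' 80
python3 -m jog '[[[0,0,0.1],[0,0,0],3],[[0,0,0.2],[0,0,0],3],[[0,0,0.3],[0,0,0],3],[[0,0,0.3],[0,0,0],3]]' 80
```

```text
time_s: 16.97
tool_pos: [0.5607, 0.1909, 0.1036]
tcp_rot: [0.014, 1.0, 0.001, -0.0]
force: [-4.3, -1.0, 9.6]
grip_width: 0.493
gripper_force: 83.7
time_s: 17.3
tool_pos: [0.561, 0.1909, 0.1027]
tcp_rot: [0.014, 1.0, 0.001, 0.0]
force: [-11.7, -2.3, 22.5]
grip_width: 0.495
gripper_force: 85.3
```

```bash
python3 -m jog '[[[0.1,0.02,0],[0,0,0],3],[[0.2,0.04,0],[0,0,0],3],[[0.3,0.05,0],[0,0,0],3],[[0.3,0.05,0],[0,0,0],3]]' 80
python3 -m jog '[[[0,0,0],[0,0,0],3],[[0,0,0],[0,0,0],3],[[0,0,0],[0,0,0],3],[[0,0,0],[0,0,0],3]]' 80
python3 - <<'E'
from plan import *
a=cam('scene');c=cam('wrist')
A=cv2.resize(a['image'][120:230,265:365],(400,440));B=cv2.resize(a['image'][100:230,80:230],(400,346))
cv2.imwrite('pics/s7.png',np.hstack([A,np.vstack([B,np.zeros((94,400,3),np.uint8)])]))
E
```

```text
time_s: 17.63
tool_pos: [0.5607, 0.191, 0.1029]
tcp_rot: [0.014, 1.0, 0.001, 0.003]
force: [2.7, -3.9, 11.6]
grip_width: 0.495
gripper_force: 84.0
time_s: 17.97
tool_pos: [0.5606, 0.191, 0.1028]
tcp_rot: [0.014, 1.0, 0.001, 0.003]
force: [2.8, -3.8, 11.8]
grip_width: 0.497
gripper_force: 84.1
```

View pics/s7.png

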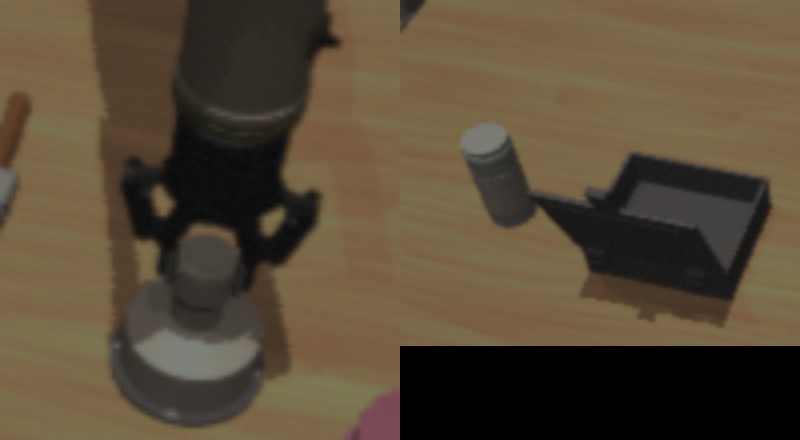

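The left crop shows the cap seated on the dispenser's neck and still held. The right crop shows the lid open on its stop. I'll push a bit harder and trim the sideways load.

```bash
python3 -m jog '[[[-0.03,-0.1,0.1],[0,0,0],3],[[-0.03,-0.1,0.25],[0,0,0],3],[[0,-0.1,0.4],[0,0,0],3],[[0,-0.1,0.4],[0,0,0],3]]' 80
python3 -m jog '[[[0,0,0],[0,0,0],3],[[0,0,0],[0,0,0],3],[[0,0,0],[0,0,0],3],[[0,0,0],[0,0,0],3],[[0,0,0],[0,0,0],3]]' 80
```

```text
time_s: 18.4
tool_pos: [0.5609, 0.1909, 0.1025]
tcp_rot: [0.014, 1.0, 0.001, 0.004]
force: [-11.0, -4.0, 37.0]
grip_width: 0.497
gripper_force: 86.9
time_s: 18.82
tool_pos: [0.5609, 0.1909, 0.1024]
tcp_rot: [0.014, 1.0, 0.001, 0.004]
force: [-9.8, -3.9, 36.7]
grip_width: 0.495
gripper_force: 86.9
```

```bash
python3 -m jog '[[[0.05,-0.05,-0.08],[0,0,0],3],[[0.1,-0.05,-0.15],[0,0,0],3],[[0.1,-0.05,-0.15],[0,0,0],3]]' 80
python3 -m jog '[[[0,0,0],[0,0,0],3],[[0,0,0],[0,0,0],3],[[0,0,0],[0,0,0],3],[[0,0,0],[0,0,0],3],[[0,0,0],[0,0,0],3]]' 80
```

```text
time_s: 19.07
tool_pos: [0.5608, 0.1909, 0.1027]
tcp_rot: [0.014, 1.0, 0.002, 0.005]
force: [-0.3, 0.3, 23.1]
grip_width: 0.495
gripper_force: 85.1
time_s: 19.48
tool_pos: [0.5607, 0.1909, 0.1027]
tcp_rot: [0.014, 1.0, 0.002, 0.004]
force: [-0.8, 1.2, 22.7]
grip_width: 0.498
gripper_force: 85.1
```

The push is steady at about 23 N straight down with almost no sideways load, so I'm handing it in.

```bash
python3 -c "
from cell import hand_in;print(hand_in())"
```

```text
the job is handed in; nothing more can be done
None
```

I handed the job in at about 19.5 s: the lid rests open on its stop, and the cap clicked onto the white dispenser's neck with the gripper still holding it and pressing down at about 23 N.

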